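# Open the reagent tote on the lab bench

## Task

Open the grey tote so the reagent bottles in it can be reached: swing its blue flap and its white flap, in either order, right back to the outside until each one clicks past its catch and stays laid back by itself. The tote is loose: keep it standing where it is, leave the bottles inside upright and do not press on them, and leave the other things on the bench undisturbed.

Things in the scene. Friction and masses are not known exactly. Their poses are not given: they have to be found in the camera images.
- tote: Loose grey plastic tote, 220 long (its x) x 160 wide (its y) x 120 high, walls 5, weighted base, about 2.6 kg empty; slides or tips if pushed sideways with over about 12 N. Origin: centre of its underside, z up. Two flaps, hinged on the long top edges, meet in the middle. Each flap's tail arm, at the far (+x) end, juts 40 beyond the side when shut and swings down to the catch there.
- blue_flap (a joint): Angle (rad) of the blue flap, a plate 216 x 79 x 4 mm hinged on the tote's +y top edge: 0 shut and level, 1.57 upright, 2.45 its stop, laid back outside. Stiff hinge, sprung shut: let go part way, it sinks back to between 0.5 and 1.4. A sprung catch lies at 2.0; pushed past it (3 to 8 N near the free edge) it clicks over at about 2.2 and stays. Starts shut or slightly ajar.
- white_flap (a joint): The same for the white flap, hinged along the tote's -y top edge; same size, angles and spring.
- blue_grip (a point): Middle of the blue flap's black bar handle: a round bar of diameter 12, 100 long, parallel to the hinge (tote x), on two end posts 8 thick (84 clear between them). With the flap shut it lies 55 mm inward of the hinge line and 32 mm above it (28 mm above the flap's upper face), so 50 mm from the other flap's bar. It swings with the flap.
- white_grip (a point): The same point on the white flap's black bar handle, same sizes.
- blue_hinge (a point): Middle of the blue flap's hinge line (tote's +y top edge, 120 mm above the bench), on the flap's underside. Its frame swings with the flap: x along the hinge (tote x), with the flap shut y and z are those of the tote. The free edge is 79 mm from it.
- white_hinge (a point): Middle of the white flap's hinge line (tote's -y top edge), likewise.
- reagent0: Loose white reagent bottle with a red cap, diameter 52, 98 high, standing inside the tote; origin at the centre of its base, z up.
- reagent1: Loose white reagent bottle with a white cap, diameter 52, 98 high, standing inside the tote; origin at the centre of its base, z up.
- reagent2: Loose white reagent bottle with a green cap, diameter 52, 98 high, standing inside the tote; origin at the centre of its base, z up.
- squeeze_a: Bystander: white squeeze bottle with a thin spout, diameter 60, 166 high, beyond the tote's far end; origin: centre of its base.
- squeeze_b: Bystander: amber squeeze bottle with a thin spout, diameter 60, 166 high, to the side; origin: centre of its base.
- jar: Bystander: white jar, diameter 64, 85 high, to the side; origin: centre of its base.
- beaker: Bystander: clear plastic beaker, diameter 76, 90 high, to the side; origin: centre of its base.
- waste: Bystander: white bottle with black cap, diameter 72, 150 high, to the side; origin: centre of its base.
- tipbox: Bystander: yellow tip box with clear lid, 75 x 100 x 59 high, between robot and tote; origin: centre of its base.

How it is judged:
By the outcome, as a careful person would: the job done as asked, in the order asked, and still so for the second after the job is handed in, with the robot touching nothing.
It also fails if it takes over 72 s, if anything falls off the work surface, if the arm or the gripper's body presses on something with over 40 N, if the wrist force passes 120 N, or if a joint passes its speed limit or range.

## Robot

A 6-joint arm with a two-finger parallel gripper is mounted at the origin on the work surface. World frame = base frame: x ahead of the robot, y to its left, z up, the work surface at z = 0. Lengths are in m, angles in rad, forces in N, time in s.
With the tool pointing down it reaches from about 0.325 to 0.75 m from the base axis. Payload 7.6 kg.
Tool frame: the origin (TCP) lies midway between the tips of the shut fingers; the grasp point (between the pads) lies grip_point_offset behind it (grip_point_offset is the distance from the TCP to the grasp point, in m); z points along the fingers, y is the line along which they close (so a half turn about z gives the same grasp; the last joint's range is limited). The gripper opens to 85 mm and grips with 20 to 120 N. Pads are 22 mm wide; open, the fingers measure 114 mm over their backs; the gripper's body (76 mm by 85 mm) begins 54 mm behind the grasp point. The pads swing forward as they close: fully open they stand 13 mm farther back than shut.
Start: joints at [-1.308, 0.052, 1.401, -0, 1.689, -0.07], TCP at [0.172, -0.496, 0.231] pointing down, gripper open.
Joint ranges: [-2.9, 2.9], [-0.91, 2.17], [0.12, 2.37], [-1.06, 4.2], [0.26, 2.73], [-2.93, 2.93]. Speed limits (rad/s): [2.57, 2.57, 3.01, 3.14, 3.14, 3.14].

## Interface

Orientations are given as a unit quaternion [w, x, y, z].
In Python, from bench import move_to, move_l, move_j, grip, dwell, ik, read_camera, get_calibration, PlanningError, close_job, read_t, read_q, read_qd, read_joint_efforts, read_tcp_pos, read_orientation, read_wrist_force, read_moment, read_width, read_finger_force, grip_point_offset gives the robot as it stands. Calls block until the motion is done:
- move_to(position, orientation): joint-space move of the TCP to a pose.
- move_l(position, velocity=0.15, rot=None, until_force=None): straight line of the TCP; rot=None keeps the orientation; velocity is the mean speed in m/s. With until_force (N) it stops when the force on the tool has changed by that much, and returns True; else False.
- move_j(angles): joint-space move.
- grip(opening, f_grip=None): opening from 0.0 (shut) to 1.0 (fully open); f_grip is the grip in N (None keeps the last); returns when the fingers have stopped.
- dwell(seconds).
- ik(position, orientation): joint angles nearest the present ones, or None.
- read_camera(name): name is "scene" or "side" or "wrist"; returns (picture, depth): 400x640x3 uint8, red, green, blue; 400x640 float32, m along the optical axis (not along the pixel's ray), 0 where there is no reading.
- get_calibration(name): a dict with "intrinsics" (3x3 intrinsics, pixels), "R" (3x3) and "t" (3): a world point X has camera coordinates R X + t. Camera axes: x right, y down, z forward; pixel columns grow to the right and rows downward; lengths in m; the calibration is good to about 2 mm. A picture is of the moment at which its call begins: read the wrist's pose just before it. get_calibration takes no time and is no camera call; for the wrist camera it gives the pose at the moment of the call.
A pose or a line that the arm cannot do raises PlanningError and nothing moves.
- close_job(): hands the job in; it is judged then, once.
Readings, each from a call of its own:
- read_t(): time.
- read_q(): joint angles.
- read_qd(): joint speeds.
- read_joint_efforts(): joint torques, N m.
- read_tcp_pos(): TCP position.
- read_orientation(): TCP orientation.
- read_wrist_force(): force on the tool from outside, world axes, zero at the start.
- read_moment(): the same for the moment, N m.
- read_width(): opening from 0.0 (shut) to 1.0 (fully open).
- read_finger_force(): force on a finger pad.
Only numpy, scipy, OpenCV 4.12 (cv2) and the standard library are available. Lean on these libraries where they do the work, as an engineer would, in place of code of your own. Each camera call takes 0.05 s, during which the arm holds its last target. There are 200 camera calls.

## Working session

There is one attempt and no reset: what is moved stays moved. The work goes in short steps, each a Python script; the robot and the scene stay as the last script left them, time stands still between calls to the robot, and variables do not carry over. Pictures are saved under pics/ and viewed, at most 10 in all, crops included, and the job is handed in when it is done.

```bash
mkdir -p pics; ls; python3 - <<'E'
from bench import *
import cv2,numpy as np
for n in ["scene","side"]:
    p,d=read_camera(n); cv2.imwrite(f"pics/{n}0.png",p[:,:,::-1]); c=get_calibration(n)
    np.savez(f"pics/{n}0.npz",p=p,d=d,**c); print(n,c)
print(grip_point_offset if not callable(grip_point_offset) else grip_point_offset(), read_orientation(),read_t())
E
```

```text
pics
scene {'intrinsics': array([[481.32007118,   0.        , 309.12255896],
       [  0.        , 481.32007118, 209.28433141],
       [  0.        ,   0.        ,   1.        ]]), 'R': array([[-0.43314013,  0.90121886,  0.0139358 ],
       [ 0.50727154,  0.25652475, -0.82272148],
       [-0.74502699, -0.34928445, -0.56827384]]), 't': array([ 0.23507051, -0.17732881,  1.94412535])}
side {'intrinsics': array([[509.52294867,   0.        , 316.49045795],
       [  0.        , 509.52294867, 205.11515815],
       [  0.        ,   0.        ,   1.        ]]), 'R': array([[ 0.99686033, -0.07716723, -0.01773982],
       [-0.0631022 , -0.63891374, -0.76668595],
       [ 0.04782882,  0.76539823, -0.64177718]]), 't': array([-0.57952481,  0.12927759,  1.38168075])}
0.0187 [-6.86468254e-04  9.86189979e-01  1.65616570e-01 -8.13741493e-05] 0.1
```

View pics/scene0.png

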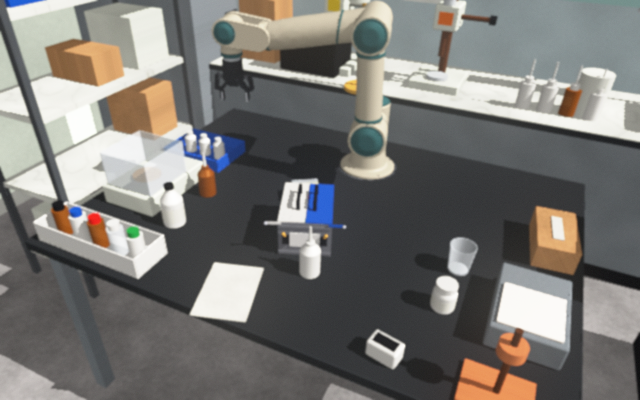

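View pics/side0.png

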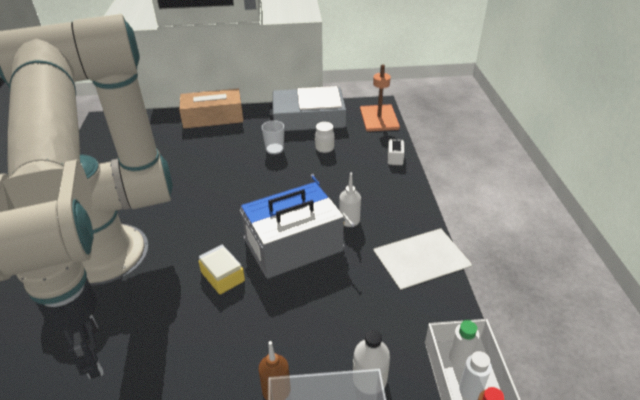

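The scene view shows the tote around (305,215); the side view shows it at (292,225), with the blue flap on the +y side, the white flap on the -y side and squeeze_a at the far end. I'll enlarge both.

```bash
cat > v.py <<'E'
import numpy as np
def cloud(d,K,R,t):
    v,u=np.indices(d.shape); c=np.stack([(u-K[0,2])/K[0,0]*d,(v-K[1,2])/K[1,1]*d,d],-1)
    return (c-t)@R   # R^T (c-t)
E
python3 - <<'E'
import cv2,numpy as np
from v import cloud
a=np.load("pics/side0.npz");b=np.load("pics/scene0.npz")
i=cv2.resize(a['p'][165:285,190:370],None,fx=4.4,fy=4.4,interpolation=cv2.INTER_CUBIC)
cv2.imwrite("pics/crop1.png",i[:,:,::-1])
for n,z in (("side",a),("scene",b)):
    P=cloud(z['d'],z['intrinsics'],z['R'],z['t']); p=z['p'].astype(int)
    near=(z['d']>0)&(P[...,0]>.3)&(P[...,0]<.8)&(abs(P[...,1])<.3)&(P[...,2]>.08)
    blue=near&(p[...,2]>p[...,0]+60); print(n,"blue",blue.sum(),P[blue].mean(0))
    for nm,m in (("blue",blue),("top",near&(P[...,2]>.11)&(P[...,2]<.14))):
        if m.sum()<20: continue
        q=P[m]; r=cv2.minAreaRect(q[:,:2].astype(np.float32)); print(nm,m.sum(),r,np.percentile(q[:,2],[5,50,95]))
        if nm=="blue":
            A=np.c_[q[:,:2],np.ones(len(q))]; print("plane",np.linalg.lstsq(A,q[:,2],rcond=None)[0])
    bar=near&(P[...,2]>.14)&(p.sum(-1)<150)
    q=P[bar]; print("bar",len(q)); print(np.round(q[::max(1,len(q)//25)],3).tolist())
E
```

```text
side blue 1222 [0.49591247 0.0170724  0.12563737]
blue 1222 ((0.5126720666885376, 0.011880554258823395), (0.23670032620429993, 0.1324732005596161), 29.850858688354492) [0.12125682 0.12448608 0.13007555]
plane [ 0.0352311  -0.0804594   0.10953946]
top 3626 ((0.5555967688560486, -0.006361678242683411), (0.3128669559955597, 0.23504839837551117), 21.838571548461914) [0.11382314 0.12430112 0.12804398]
bar 161
[[0.545, 0.019, 0.155], [0.545, 0.018, 0.153], [0.534, 0.009, 0.157], [0.521, 0.005, 0.159], [0.55, 0.013, 0.15], [0.547, 0.02, 0.141], [0.513, 0.004, 0.154], [0.503, -0.003, 0.157], [0.493, -0.005, 0.156], [0.485, -0.01, 0.158], [0.48, -0.015, 0.158], [0.475, -0.016, 0.157], [0.568, -0.032, 0.159], [0.558, -0.031, 0.155], [0.464, -0.018, 0.149], [0.555, -0.038, 0.159], [0.542, -0.038, 0.156], [0.464, -0.022, 0.146], [0.539, -0.045, 0.159], [0.529, -0.047, 0.158], [0.522, -0.052, 0.16], [0.509, -0.055, 0.16], [0.502, -0.054, 0.156], [0.497, -0.056, 0.155], [0.494, -0.057, 0.153], [0.481, -0.064, 0.154], [0.481, -0.064, 0.147]]
scene blue 996 [0.51527956 0.02562251 0.12530805]
blue 99
[... 265 characters left out ...]
.23299053311347961), 11.454117774963379) [0.11429896 0.12451952 0.12838768]
bar 27
[[0.474, -0.012, 0.158], [0.48, -0.009, 0.158], [0.513, -0.048, 0.162], [0.478, -0.01, 0.153], [0.516, -0.047, 0.16], [0.493, -0.003, 0.16], [0.521, -0.048, 0.159], [0.52, -0.045, 0.159], [0.498, -0.0, 0.16], [0.528, -0.044, 0.161], [0.505, -0.001, 0.16], [0.512, 0.002, 0.161], [0.506, 0.003, 0.158], [0.509, 0.001, 0.156], [0.519, 0.006, 0.159], [0.526, 0.009, 0.16], [0.53, 0.011, 0.16], [0.536, 0.014, 0.161], [0.536, 0.014, 0.157], [0.541, 0.016, 0.157], [0.547, 0.019, 0.158], [0.552, 0.018, 0.157], [0.548, 0.02, 0.155], [0.55, 0.017, 0.152], [0.552, 0.018, 0.15], [0.553, 0.019, 0.147], [0.557, 0.021, 0.146]]
```

View pics/crop1.png

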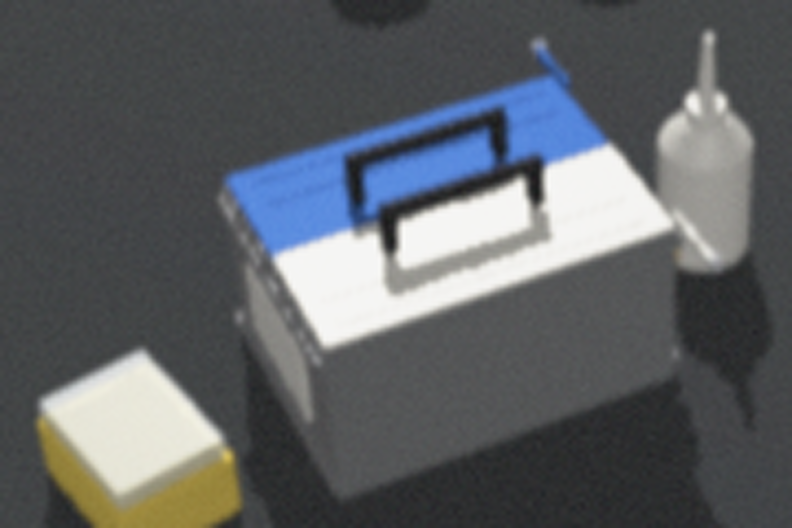

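The crop shows both flaps shut, with the bars well separated and the tote yawed about 0.38 rad. I'll fit the pose, then check whether the arm can reach every point of a grip-and-swing arc with a tilting tool.

```bash
cat > h.py <<'E'
import numpy as np
from scipy.spatial.transform import Rotation as Ro
def frame(side,c,yaw):
    """side +1 blue, -1 white. returns ex, out (world)"""
    ex=np.array([np.cos(yaw),np.sin(yaw),0]); ey=np.array([-np.sin(yaw),np.cos(yaw),0])
    return ex,side*ey
UP=np.array([0,0,1.])
def bar(side,th,c,yaw,r=(.055,.032)):
    ex,out=frame(side,c,yaw); H=np.r_[c,.12]+.08*out
    return H+out*(-r[0]*np.cos(th)+r[1]*np.sin(th))+UP*(r[0]*np.sin(th)+r[1]*np.cos(th))
def quat(side,tau,yaw,flip=0):
    ex,out=frame(side,None,yaw)
    z=-(UP*np.cos(tau)+out*np.sin(tau)); x=ex*(-1 if flip else 1); y=np.cross(z,x)
    q=Ro.from_matrix(np.c_[x,y,z]).as_quat(); return q[[3,0,1,2]],z
E
python3 - <<'E'
import numpy as np
from scipy.optimize import least_squares
from v import cloud; from h import *; from bench import ik,read_q
pts={1:[],-1:[]}
for n in("side","scene"):
    z=np.load(f"pics/{n}0.npz");P=cloud(z['d'],z['intrinsics'],z['R'],z['t']);p=z['p'].astype(int)
    m=(z['d']>0)&(abs(P[...,0]-.52)<.09)&(abs(P[...,1]+.02)<.09)&(P[...,2]>.150)&(P[...,2]<.17)&(p.sum(-1)<170)
    q=P[m];s=(q[:,:2]-[.518,-.022])@[-.38,.925]
    for k in(1,-1): pts[k].append(q[(s*k)>0]); print(n,k,len(pts[k][-1]),pts[k][-1].mean(0))
for k in (1,-1):
    q=np.vstack(pts[k])[:,:2]; q0=q.mean(0); u,s,vt=np.linalg.svd(q-q0); d=vt[0]*np.sign(vt[0][0]); t=(q-q0)@d
    print(k,"yaw",np.arctan2(d[1],d[0]),"mid",q0+d*(np.percentile(t,1)+np.percentile(t,99))/2,"len",np.ptp(t))
c=np.array([.518,-.022]);yaw=.39
for side in(1,-1):
  for flip in(0,1):
    for th,tau in [(0,0),(.8,.3),(1.4,.7),(1.8,1.0),(2.1,1.1),(2.3,1.3),(2.3,1.5)]:
        q,z=quat(side,tau,yaw,flip); r=ik(bar(side,th,c,yaw)+z*.01,q); print(side,flip,th,tau,None if r is None else np.round(r,2))
E
```

```text
side 1 83 [ 0.5066292  -0.00059321  0.15618759]
side -1 88 [ 0.52499785 -0.04768793  0.15652634]
scene 1 27 [0.5193218  0.0068247  0.15775278]
scene -1 9 [ 0.51669794 -0.04772178  0.16009637]
1 yaw 0.3886047967714048 mid [5.07089193e-01 1.40337232e-04] len 0.10029880347370058
-1 yaw 0.36899226345777253 mid [ 0.52535707 -0.04725436] len 0.0962743684687613
1 0 0 0 [-0.07  0.05  1.58 -0.    1.51  1.11]
1 0 0.8 0.3 [ 0.16 -0.05  1.65 -0.29  1.48  1.36]
1 0 1.4 0.7 [ 0.44 -0.01  1.72 -0.7   1.5   1.69]
1 0 1.8 1.0 [ 0.59  0.12  1.74 -0.97  1.58  1.92]
1 0 2.1 1.1 [ 0.64  0.2   1.74 -1.04  1.61  2.01]
1 0 2.3 1.3 None
1 0 2.3 1.5 None
1 1 0 0 [-0.07  0.05  1.58 -0.    1.51 -2.03]
1 1 0.8 0.3 [ 0.16 -0.05  1.65 -0.29  1.48 -1.78]
1 1 1.4 0.7 [ 0.44 -0.01  1.72 -0.7   1.5  -1.45]
1 1 1.8 1.0 [ 0.59  0.12  1.74 -0.97  1.58 -1.22]
1 1 2.1 1.1 [ 0.64  0.2   1.74 -1.04  1.61 -1.13]
1 1 2.3 1.3 None
1 1 2.3 1.5 None
-1 0 0 0 [-0.16  0.11  1.52 -0.    1.51  1.03]
-1 0 0.8 0.3 [-0.33  0.28  1.29  0.23  1.77  0.88]
-1 0 1.4 0.7 [-0.47  0.56  1.04  0.49  2.06  0.83]
-1 0 1.8 1.0 [-0.54  0.79  0.86  0.71  2.25  0.88]
-1 0 2.1 1.1 [-0.56  0.89  0.78  0.78  2.31  0.9 ]
-1 0 2.3 1.3 [-0.58  1.02  0.7   0.96  2.41  1.  ]
-1 0 2.3 1.5 [-0.58  1.12  0.65  1.18  2.49  1.14]
-1 1 0 0 [-0.16  0.11  1.52 -0.    1.51 -2.12]
-1 1 0.8 0.3 [-0.33  0.28  1.29  0.23  1.77 -2.27]
-1 1 1.4 0.7 [-0.47  0.56  1.04  0.49  2.06 -2.31]
-1 1 1.8 1.0 [-0.54  0.79  0.86  0.71  2.25 -2.26]
-1 1 2.1 1.1 [-0.56  0.89  0.78  0.78  2.31 -2.24]
-1 1 2.3 1.3 [-0.58  1.02  0.7   0.96  2.41 -2.14]
-1 1 2.3 1.5 [-0.58  1.12  0.65  1.18  2.49 -2.  ]
```

```bash
python3 - <<'E'
import numpy as np,cv2
from bench import *; from h import *; from v import cloud
z=np.load("pics/side0.npz");P=cloud(z['d'],z['intrinsics'],z['R'],z['t'])
for n,(u,v) in dict(waste=(370,350),amber=(273,368),beaker=(273,143),jar=(325,138),tip=(222,258),sq=(351,205)).items(): print(n,np.round(P[v,u],3))
p=read_tcp_pos()
try: move_l([p[0],p[1],.36],.25)
except PlanningError as e: print(e)
q,_=quat(1,0,.385)
for zz in(.42,.38,.34):
    try: move_to([.516,-.024,zz],q); break
    except PlanningError as e: print(zz,e)
c=get_calibration("wrist");p,d=read_camera("wrist");np.savez("pics/w1.npz",p=p,d=d,**c)
cv2.imwrite("pics/w1.png",p[:,:,::-1]);print(read_t(),read_tcp_pos())
E
```

```text
waste [ 0.652 -0.452  0.127]
amber [ 0.463 -0.46   0.102]
beaker [0.47  0.422 0.048]
jar [0.644 0.424 0.055]
tip [ 0.336 -0.109  0.059]
sq [0.681 0.04  0.08 ]
2.925 [ 0.51595322 -0.02481251  0.41983616]
```

View pics/w1.png

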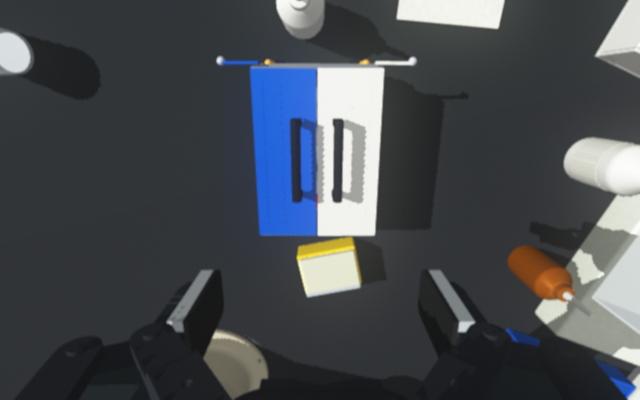

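The wrist view shows both flaps shut. The blue bar runs (296,121)–(296,200), the white bar (337,121)–(338,201), and the plate corners are (251,68), (383,68), (376,236) and (260,236).

```bash
python3 - <<'E'
import numpy as np
z=np.load("pics/w1.npz");K,R,t=z['intrinsics'],z['R'],z['t'];C=-R.T@t
def at(u,v,h):
    r=R.T@np.linalg.inv(K)@[u,v,1]; return (C+r*(h-C[2])/r[2])[:2]
def rep(n,a,b):
    d=b-a; print(n,np.round((a+b)/2,4),"yaw %.3f len %.3f"%(np.arctan2(d[1],d[0]),np.hypot(*d)))
rep("blue",at(296,200.5,.156),at(296,121,.156)); rep("white",at(338,201.5,.156),at(337,121,.156))
rep("seam",at(318,236,.124),at(317,68,.124)); rep("bl",at(260,236,.124),at(251,68,.124)); rep("wh",at(376,236,.124),at(383,68,.124))
p=z['p'].astype(int);v,u=np.indices(p.shape[:2]);dark=(p.sum(-1)<130)&(v>119)&(v<203)
for n,lo,hi in(("blue",290,303),("white",331,345)):
    m=dark&(u>=lo)&(u<=hi); print(n,[ (r,u[r][m[r]].mean().round(1)) for r in(130,145,160,175,190)], v[m].min(),v[m].max())
E
```

```text
blue [0.5051 0.0027] yaw 0.362 len 0.097
white [ 0.5232 -0.0439] yaw 0.412 len 0.098
seam [ 0.5134 -0.0216] yaw 0.388 len 0.217
bl [0.4835 0.0523] yaw 0.378 len 0.218
wh [ 0.5433 -0.0955] yaw 0.397 len 0.217
blue [(130, np.float64(nan)), (145, np.float64(nan)), (160, np.float64(nan)), (175, np.float64(nan)), (190, np.float64(nan))] 191 192<stdin>:11: RuntimeWarning: Mean of empty slice.
  ret = ret.dtype.type(ret / rcount)
Traceback (most recent call last):
ValueError: zero-size array to reduction operation minimum which has no identity
```

```bash
cat > swing.py <<'E'
import numpy as np
from bench import *; from h import *
C=np.array([.5143,-.0215]);YAW=.387;E=.011
def pose(side,th,tau,c=C,back=0.):
    q,z=quat(side,tau,YAW); return bar(side,th,c,YAW)+z*(E-back),q
def approach(side,c=C):
    grip(.4,25); p,q=pose(side,0,0,c); move_to(p+[0,0,.10],q)
    hit=move_l(p,.08,until_force=6); print("hit",hit,read_tcp_pos()-p)
    if hit: return False
    f0=read_wrist_force(); grip(0.,25); print("w",read_width(),"F",np.round(read_wrist_force()-f0,1),read_t()); return True
def swing(side,ths,taumax,c=C,lim=20):
    ex,out=frame(side,c,YAW)
    for th in ths:
        p,q=pose(side,th,min(.48*th,taumax),c); move_l(p,.07,rot=q)
        f=read_wrist_force(); print("th %.2f ex %.1f out %.1f up %.1f w %.3f t %.1f"%(th,f@ex,f@out,f[2],read_width(),read_t()))
        if np.hypot(f@ex,f@out)>lim: print("STOP"); return False
    return True
E
python3 - <<'E'
from swing import *
print([ik(*pose(1,t,1.08)) is not None for t in(2.1,2.3,2.38)],[ik(*pose(1,2.35,1.08,back=b)) is not None for b in (.05,.1)])
if approach(1): swing(1,[.15,.3,.5,.7,.9],1.08)
E
```

```text
[True, True, True] [True, True]
hit False [ 3.49869747e-04 -7.17567989e-06  6.57635246e-04]
w 0.13033022963387508 F [-0.6  6.6  0.9] 5.95
th 0.15 ex 1.6 out 2.2 up -2.5 w 0.126 t 6.2
th 0.30 ex 3.2 out 1.2 up -3.7 w 0.126 t 6.5
th 0.50 ex 2.0 out -0.3 up -1.9 w 0.127 t 6.8
th 0.70 ex 1.8 out -3.1 up 2.3 w 0.124 t 7.2
th 0.90 ex 0.9 out -2.7 up 6.7 w 0.129 t 7.5
```

```bash
python3 - <<'E'
from swing import *
swing(1,[1.1,1.3,1.5,1.7,1.85,2.0,2.1,2.2,2.3,2.36],1.08)
import cv2
p,d=read_camera("side"); cv2.imwrite("pics/s2.png",cv2.resize(p[130:300,170:400],None,fx=3,fy=3)[:,:,::-1])
E
```

```text
th 1.10 ex -1.3 out -1.5 up 9.7 w 0.128 t 7.8
th 1.30 ex -2.7 out -0.2 up 13.1 w 0.126 t 8.1
th 1.50 ex -2.9 out 5.3 up 17.5 w 0.127 t 8.4
th 1.70 ex -2.5 out 9.1 up 15.1 w 0.122 t 8.7
th 1.85 ex -1.6 out 9.8 up 13.4 w 0.129 t 9.0
th 2.00 ex -0.9 out 9.7 up 12.2 w 0.120 t 9.3
th 2.10 ex 1.3 out 11.0 up 6.7 w 0.128 t 9.5
th 2.20 ex 2.2 out 9.4 up 5.5 w 0.124 t 9.8
th 2.30 ex 3.5 out 6.5 up 4.4 w 0.123 t 10.0
th 2.36 ex 4.0 out 5.5 up 4.4 w 0.125 t 10.3
```

View pics/s2.png

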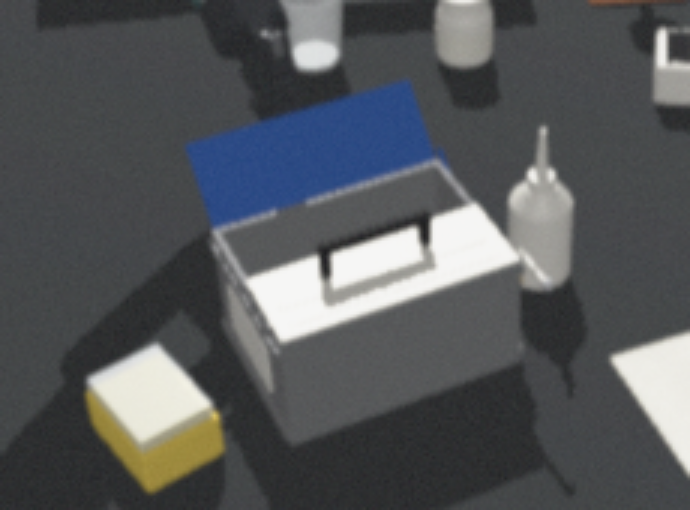

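The blue flap is laid back. The tote's near bottom corner is at full-image (267.7,277.7), against (268,278.2) before, so it hasn't moved. Next I'll release, retreat along the tool axis and look.

```bash
python3 - <<'E'
from swing import *
w=read_width(); grip(w+.09,20); f=read_wrist_force(); print("rel",np.round(f,1),read_width())
p,q=pose(1,2.36,1.08,back=.07); print(move_l(p,.08,until_force=8),np.round(read_wrist_force(),1))
ex,out=frame(1,None,YAW)
try: move_l(p+[0,0,.22],.25)
except PlanningError as e: print(e); move_l(p+[0,0,.12],.25)
q,_=quat(1,0,YAW); move_to([.516,-.024,.42],q)
import cv2
c=get_calibration("wrist");p,d=read_camera("wrist");np.savez("pics/w2.npz",p=p,d=d,**c)
cv2.imwrite("pics/w2.png",p[:,:,::-1]); print(read_t())
E
```

```text
rel [-0.1 -0.7  0.5] 0.21468144179327875
False [ 0.1 -0.4 -0.2]
the arm cannot follow that straight line within its joint ranges
13.3
```

View pics/w2.png

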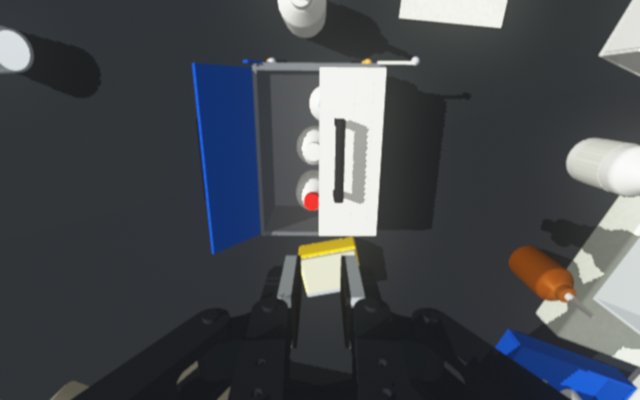

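The blue flap stays back and the bottles are upright. Everything in the view has shifted about 2 px (roughly 2.5 mm) toward -y, so I'll include that. Now the white flap.

```bash
python3 - <<'E'
from swing import *
c=np.array([.5148,-.0235])
print([ik(*pose(-1,t,1.08,c)) is not None for t in(1,2.1,2.38)])
if approach(-1,c) and .08<read_width()<.2:
    if swing(-1,[.15,.3,.5,.7,.9,1.1,1.3,1.5,1.7,1.85,2.0,2.1,2.2,2.3,2.36],1.08,c):
        grip(read_width()+.09,20); print("rel",np.round(read_wrist_force(),1))
        p,q=pose(-1,2.36,1.08,c,back=.07); print(move_l(p,.08,until_force=8),np.round(read_wrist_force(),1))
        for h in(.22,.12,.06):
            try: move_l(p+[0,0,h],.2); break
            except PlanningError as e: print(e)
        q,_=quat(1,0,YAW); move_to([.516,-.024,.42],q)
import cv2
p,d=read_camera("wrist");cv2.imwrite("pics/w3.png",p[:,:,::-1])
p,d=read_camera("side");cv2.imwrite("pics/s3.png",p[:,:,::-1]); print(read_t())
E
```

```text
[True, True, True]
hit False [ 3.47994265e-04 -3.70138132e-05  6.67556465e-04]
w 0.12732407944986593 F [-6.2  9.6  6.4] 16.075
th 0.15 ex -2.6 out -11.6 up 6.8 w 0.124 t 16.4
th 0.30 ex -2.7 out -10.1 up 8.8 w 0.129 t 16.6
th 0.50 ex -3.3 out -8.2 up 10.6 w 0.128 t 17.0
th 0.70 ex -4.4 out -6.3 up 10.6 w 0.128 t 17.3
th 0.90 ex -3.5 out -2.0 up 9.1 w 0.127 t 17.6
th 1.10 ex -2.1 out -1.2 up 5.3 w 0.130 t 17.9
th 1.30 ex 0.9 out -1.2 up 5.1 w 0.122 t 18.2
th 1.50 ex 3.8 out -1.1 up 3.4 w 0.126 t 18.6
th 1.70 ex 6.9 out 1.0 up 3.9 w 0.125 t 18.9
th 1.85 ex 7.4 out 1.4 up 4.6 w 0.131 t 19.1
th 2.00 ex 5.3 out 1.9 up 3.7 w 0.129 t 19.4
th 2.10 ex 2.7 out 5.1 up 2.4 w 0.123 t 19.7
th 2.20 ex 2.9 out 4.3 up 2.3 w 0.127 t 19.9
th 2.30 ex 3.0 out 4.0 up 4.8 w 0.125 t 20.2
th 2.36 ex 2.3 out 6.0 up 3.4 w 0.131 t 20.4
rel [ 0.2 -0.6  0.5]
False [ 0.4  0.2 -0.4]
the arm cannot follow that straight line within its joint ranges
23.5917
```

View pics/w3.png

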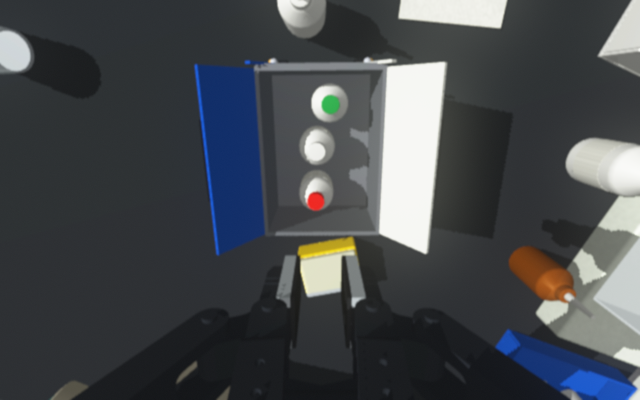

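View pics/s3.png

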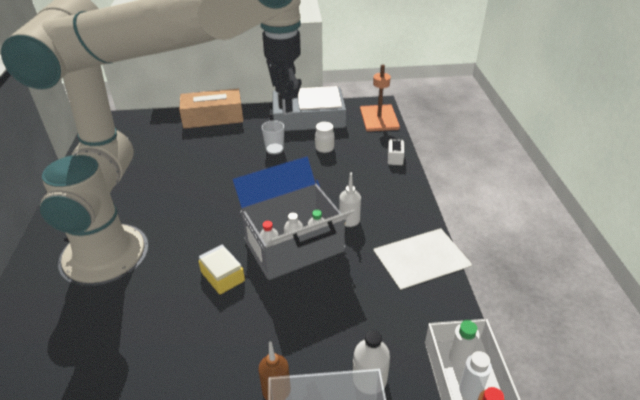

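Both flaps are laid back at nearly the same angle: blue edge at (195–218, 65–254) and white edge at (430–446, 63–253). The bottles are upright, the bystanders haven't moved, and the robot is clear. Handing in.

```bash
python3 -c "
from bench import *
print(close_job())"
```

```text
the job is handed in; nothing more can be done
None
```

Job handed in at about 24 s: both flaps stay laid back past their catches, the bottles are upright, nothing else on the bench was disturbed, and the tote stands within about 3 mm of where it started.

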